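# Snap the parts tub's lid shut all round

## Robot

A 6-joint arm with a two-finger parallel gripper is mounted at the origin on the work surface. World frame = base frame: x ahead of the robot, y to its left, z up, the work surface at z = 0. Lengths are in mm, angles in rad, forces in N, time in s.
With the tool pointing down it reaches from about 325 to 900 mm from the base axis. Payload 6.1 kg.
Tool frame: the origin (TCP) lies at the very end of the fingers, on their centre line; the grasp point (between the pads) lies 19 mm behind it; z points along the fingers, y is the direction in which the jaws open and shut (so a half turn about z gives the same grasp; the last joint's range is limited). The gripper opens to 85 mm and grips with 20 to 120 N. Pads are 22 mm wide; open, the fingers measure 114 mm over their backs; the gripper's body (76 mm by 85 mm) begins 54 mm behind the grasp point. The pads swing forward as they close: fully open they stand 13 mm farther back than shut.
Start: joints at [-0.126, 0.22, 1.526, -0, 1.395, -0.126], TCP at [624.993, -0.003, 231.3] pointing down, gripper open.
Joint ranges: [-2.98, 2.98], [-0.91, 2.08], [0.09, 2.57], [-1.24, 4.39], [0.2, 2.65], [-2.68, 2.68]. Speed limits (rad/s): [2.57, 2.57, 3.01, 3.14, 3.14, 3.14].

## Interface

Orientations are given as a unit quaternion [w, x, y, z].
In Python, from cell import * gives the robot as it stands.
- The arm moves only by the tool servo_tool, never from a script. Its argument "commands" is a list of rows, each a list of 3 entries, a list of its own where there are three numbers: the shift along the world's x, y, z in cm, then the turn, a rotation vector about the world's x, y, z in rad, then the opening, from 0 (shut) to 1 (fully open). In form: [[[x, y, z], [rx, ry, rz], claw], ...]. A call has exactly 10 rows; each row shifts and turns the pose as measured when the row begins; what a row does not reach is not made up. A row lasts 1/8 s, in which the tool goes at most 62.5 mm and 10.7 degrees, less where a joint would pass 70% of its speed; a pose out of reach is approached as far as the arm can. A call is refused whole if a number of a shift passes 6.25 or a number of a turn 0.188, either way. A call with a gripper value outside its range is refused whole. The fingers move at their own pace and stop on an object; "squeeze" is the grip in N (left out, the last holds). Time passes only in rows, so rows that do not move let the fingers close, or fill a call up. It gives the time, the measured TCP pose, the force and the opening at its end, in the units of the state.
- observe(): the state, without advancing time (a new reading comes with each control period).
- camera(name): name is "scene" or "side" or "wrist"; returns a dict with "image" (420x560x3 uint8, red, green, blue), "z_map" (420x560 float32, mm along the optical axis (not along the pixel's ray), 0 where there is no reading), "camera_matrix" (3x3 intrinsics, pixels), "R" (3x3) and "t" (3): a world point X has camera coordinates R X + t. Camera axes: x right, y down, z forward; pixel columns grow to the right and rows downward; lengths in mm; the calibration is good to about 2 mm. A picture is of the moment at which its call begins.
- close_job(): hands the job in, once; it reports no verdict.
The state is a dict: "time_s": time; "q": joint angles; "qvel": joint speeds; "joint_torque": joint torques, N m; "position": TCP position; "orientation": TCP orientation; "contact_force": force on the tool from outside, world axes, zero at the start; "torque": the same for the moment, N m; "opening": finger opening in mm.
Only numpy, scipy, OpenCV 4.12 (cv2) and the standard library are available. Lean on these libraries where they do the work, as an engineer would, in place of code of your own. Each camera call takes 0.05 s, during which the arm holds its last target.

## Task

The lid on the big parts tub is only laid on: press down each of the four edge strips that stand up around it until every one clicks shut and lies level with the lid. Only press: do not lift, tip or shove the tub away from its place, and leave the other goods on the counter as they are.

Things in the scene. Friction and masses are not known exactly. Their poses are not given: they have to be found in the camera images.
- tub: grey parts tub, loose, 1.2 to 2.2 kg: 200 mm long (its x) by 150 mm wide (its y), walls 80 mm high; origin under its centre, z up. White lid: fixed middle panel and fixed corners, top 84 mm above the table, and four hinged edge strips (two ends, two sides) that all start with the outer edge standing up about 10 mm. Shut, the strips are level with the panel. Each is pressed on its own
- end_far (a joint): the lid's edge strip at the short end on the tub's +x side, 87 mm long, 33 mm wide, hinged on its inner edge 30 mm inside the tub's wall face: 0 rad = standing up, grows as pressed, 0.30 = shut, level. It takes 4 to 8 N near its outer edge, springs back up if let go early, snaps down by itself beyond 0.18 rad (outer edge 4 mm high) and stays; 15 N on the shut strip does no harm
- end_far_press (a point): where to press that strip (short end on the tub's +x side): on its top, half way along, 24 mm out from its hinge, so 6 mm inside the wall's outer face; moves with the strip; 84 mm above the table when shut, about 91 mm when up; its x axis points outward
- end_near (a joint): the lid's edge strip at the short end on the tub's -x side, 87 mm long, 33 mm wide, hinged on its inner edge 30 mm inside the tub's wall face: 0 rad = standing up, grows as pressed, 0.30 = shut, level. It takes 4 to 8 N near its outer edge, springs back up if let go early, snaps down by itself beyond 0.18 rad (outer edge 4 mm high) and stays; 15 N on the shut strip does no harm
- end_near_press (a point): where to press that strip (short end on the tub's -x side): on its top, half way along, 24 mm out from its hinge, so 6 mm inside the wall's outer face; moves with the strip; 84 mm above the table when shut, about 91 mm when up; its x axis points outward
- side_left (a joint): the lid's edge strip at the long side on the tub's +y side, 137 mm long, 33 mm wide, hinged on its inner edge 30 mm inside the tub's wall face: 0 rad = standing up, grows as pressed, 0.30 = shut, level. It takes 4 to 8 N near its outer edge, springs back up if let go early, snaps down by itself beyond 0.18 rad (outer edge 4 mm high) and stays; 15 N on the shut strip does no harm
- side_left_press (a point): where to press that strip (long side on the tub's +y side): on its top, half way along, 24 mm out from its hinge, so 6 mm inside the wall's outer face; moves with the strip; 84 mm above the table when shut, about 91 mm when up; its x axis points outward
- side_right (a joint): the lid's edge strip at the long side on the tub's -y side, 137 mm long, 33 mm wide, hinged on its inner edge 30 mm inside the tub's wall face: 0 rad = standing up, grows as pressed, 0.30 = shut, level. It takes 4 to 8 N near its outer edge, springs back up if let go early, snaps down by itself beyond 0.18 rad (outer edge 4 mm high) and stays; 15 N on the shut strip does no harm
- side_right_press (a point): where to press that strip (long side on the tub's -y side): on its top, half way along, 24 mm out from its hinge, so 6 mm inside the wall's outer face; moves with the strip; 84 mm above the table when shut, about 91 mm when up; its x axis points outward
- carton: bystander, to be left alone: a small cardboard carton of screws, 70 x 45 x 50 mm high, origin under its centre
- tape: bystander, to be left alone: a grey roll of tape lying flat, 90 mm across, 46 mm high, origin under its centre
- glue: bystander, to be left alone: a small white upright bottle with a cap, 44 mm across, 100 mm high, origin under its centre
- driver: bystander, to be left alone: a screwdriver lying on the table, 190 mm long
- can: bystander, to be left alone: a paint can, 100 mm across, 115 mm high, off to the left, origin under its centre
- shut_box: bystander, to be left alone: a smaller box with its lid already shut, 138 x 108 x 58 mm high, off to the right, origin under its centre

How it is judged:
By the outcome, as a careful person would: the job done as asked, in the order asked, and still so for the second after the job is handed in, with the robot touching nothing.
It also fails if it takes over 45 s, if anything falls off the work surface, if the arm or the gripper's body presses on something with over 40 N, if the wrist force passes 120 N, or if a joint passes its speed limit or range.

## Working session

There is one attempt and no reset: what is moved stays moved. The work goes in short steps, Python scripts to look and compute and a tool call to move; the robot and the scene stay as the last step left them, time stands still between calls to the robot, and variables do not carry over. Pictures are saved under pics/ and viewed, and the job is handed in when it is done.

Besides the shell and the picture viewer there is one more tool, called after "Call:" as a command line: name --argument value ..., lists and objects as JSON in quotes. servo_tool: Moves the arm, as the interface text tells. Its arguments: {"type":"object","properties":{"commands":{"type":"array"},"squeeze":{"type":"number"}},"required":["commands"]}

```bash
mkdir -p pics; cat > h.py <<'E'
from cell import *
import numpy as np, cv2
def snap(n,f):
    c=camera(n); cv2.imwrite('pics/'+f,c['image'][:,:,::-1]); np.savez('pics/'+f+'.npz',**c); return c
def pts(c):
    K=np.array(c['camera_matrix']);z=np.array(c['z_map'],float);v,u=np.mgrid[:z.shape[0],:z.shape[1]]
    P=np.stack([(u-K[0,2])/K[0,0]*z,(v-K[1,2])/K[1,1]*z,z],-1)
    W=(P-np.array(c['t']))@np.array(c['R']); W[z<=0]=np.nan; return W
E
python3 - <<'E'
from h import *
for n in ['scene','side']:
    c=snap(n,n+'0.png'); print(n,-np.array(c['R']).T@np.array(c['t']))
o=observe(); print(o)
E
```

```text
scene [1021.40370589  614.93765078 1450.49132097]
side [  386.05612139 -1387.24417787  1267.1026029 ]
{'time_s': 0.1, 'q': array([-1.26108745e-01,  2.21140441e-01,  1.52751278e+00,  7.34061379e-06,
        1.39469576e+00, -1.26105725e-01]), 'qvel': array([-0.00025237, -0.00049605, -0.0040964 ,  0.00051365, -0.00117198,
        0.00075475]), 'joint_torque': array([ 6.93603797e-04, -4.98243856e+01, -3.90546799e+01, -2.32586735e-04,
        5.66593517e-03, -2.12633734e-05]), 'position': array([6.24451127e+02, 6.27260878e-02, 2.30304354e+02]), 'orientation': array([-6.96334072e-04,  7.07108033e-01,  7.07104984e-01, -5.35066653e-04]), 'contact_force': array([-0.14241613, -0.75995788,  0.11172583]), 'torque': array([ 0.02626442, -0.01073414,  0.00517462]), 'opening': 85.27710434238769}
```

View pics/scene0.png

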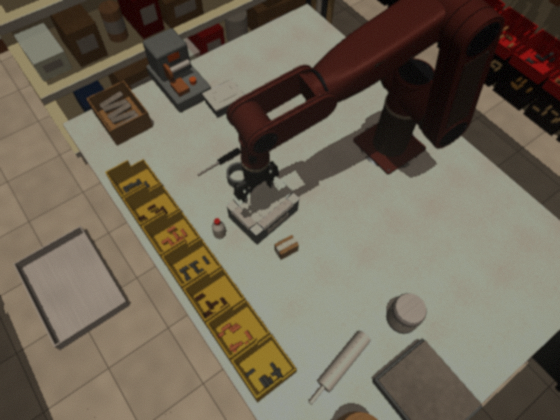

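View pics/side0.png

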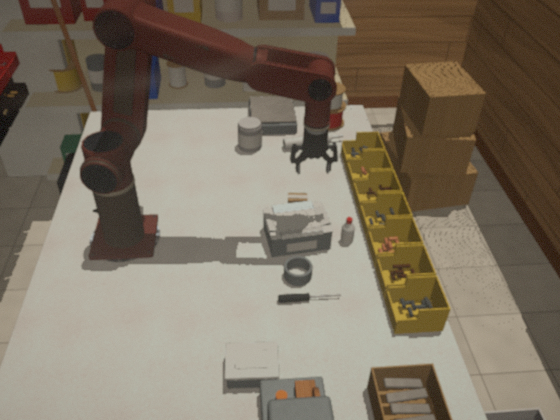

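The tub with its white lid is at about scene (265,212) and side (297,228). The gripper partly hides it in the scene view. The glue, carton, tape and driver stand around it.

```bash
python3 - <<'E'
from h import *
a=np.load('pics/scene0.png.npz');b=np.load('pics/side0.png.npz')
A=cv2.resize(a['image'][160:270,190:320],None,fx=4,fy=4,interpolation=3)[:,:,::-1]
B=cv2.resize(b['image'][180:310,240:370],None,fx=4,fy=4,interpolation=3)[:,:,::-1]
cv2.imwrite('pics/a1.png',A);cv2.imwrite('pics/b1.png',B)
for n,c in (('scene',a),('side',b)):
    W=pts(c); g=(W[...,2]>79)&(W[...,2]<100)&(W[...,0]>350)&(W[...,0]<800)&(abs(W[...,1]+50)<250)
    nn,lab,st,ce=cv2.connectedComponentsWithStats(g.astype(np.uint8))
    for i in range(1,nn):
        if st[i,4]>60:
            p=W[lab==i]; print(n,st[i],p.min(0).round(),p.max(0).round(),np.median(p[:,2]),
             cv2.minAreaRect(p[:,:2].astype(np.float32)))
E
```

```text
scene [ 226  177   73   58 2035] [ 468. -109.   79.] [688.  47.  99.] 86.05868015976063 ((577.3428344726562, -36.291229248046875), (214.64248657226562, 158.75900268554688), 4.596961498260498)
side [ 263  200   71   40 2058] [ 470. -134.   79.] [690.  48. 100.] 86.9578217431629 ((578.8070068359375, -46.542396545410156), (208.42274475097656, 165.0594482421875), 7.862016201019287)
```

```bash
python3 - <<'E'
from h import *
c=snap('wrist','w0.png'); print(-np.array(c['R']).T@np.array(c['t']))
E
```

```text
[624.70139225  71.93569694 372.79157911]
```

View pics/b1.png

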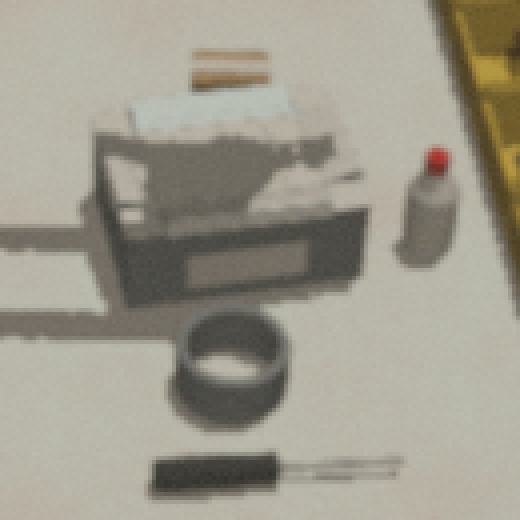

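View pics/a1.png

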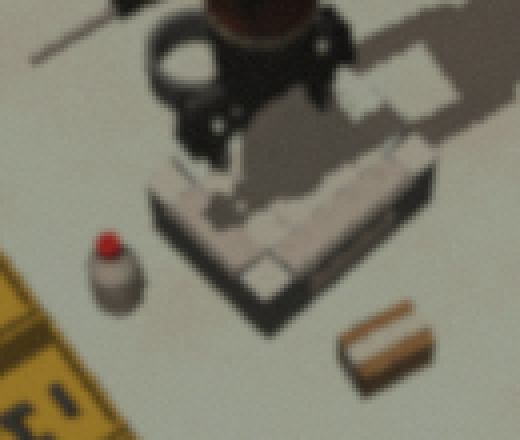

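View pics/w0.png

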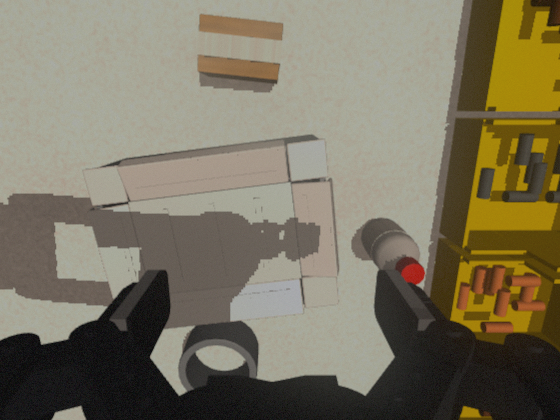

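The wrist view shows the lid whole, with its outer corners at about (84,170), (326,137) and (338,304). The carton is at (240,47), the glue at (392,250) and the tape at (220,360). I'll cast the corners onto z=84.

```bash
python3 - <<'E'
from h import *
c=np.load('pics/w0.png.npz')
K=c['camera_matrix'];R=c['R'];t=c['t'];C=-R.T@t
cv2.imwrite('pics/w0z.png',cv2.resize(c['image'][120:340,70:350],None,fx=2.8,fy=2.6,interpolation=3)[:,:,::-1])
def cast(u,v,z):
    d=R.T@np.linalg.inv(K)@[u,v,1.]; return C+d*(z-C[2])/d[2]
P=[cast(u,v,84)[:2] for u,v in((84,170),(326,136),(338,304))]
print(np.round(P,1)); 
print(np.linalg.norm(P[1]-P[0]),np.linalg.norm(P[2]-P[1]),(P[0]+P[2])/2,np.arctan2(*(P[1]-P[0])[::-1]),np.arctan2(*(P[1]-P[2])[::-1])-np.pi/2)
W=pts(c)
for n,(u,v) in dict(tl=(105,185),tr=(307,160),br=(320,290),top=(205,155),top_in=(205,185),right=(330,230),bot=(265,312),panel=(220,240),left=(112,260)).items(): print(n,W[v,u].round(1))
for nm,(x0,y0,x1,y1) in dict(glue=(340,200,440,300),tape=(170,315,270,400)).items():
    w=W[y0:y1,x0:x1].reshape(-1,3); w=w[(w[:,2]>20)&(w[:,2]<110)&((w[:,1]<-130) if nm=='tape' else (w[:,0]>695))]; print(nm,w.min(0),w.max(0))
E
```

```text
[[ 467.5   22.7]
 [ 668.    50.3]
 [ 685.8 -103.7]]
202.47027735009348 155.02748522650893 [576.62909565 -40.49871361] 0.13654351407480705 0.1147373114743786
tl [483.6  10.1  84.7]
tr [653.2  30.8  83.6]
br [668.4 -88.9  84.4]
top [570.5  36.   91.1]
top_in [568.1  10.3  85.9]
right [673.2 -26.8  94.1]
bot [ 617.7 -106.7   92.7]
panel [578.3 -39.5  84.6]
left [483.7 -55.7  91.1]
glue [ 722.2336572  -135.82335106   20.04731539] [812.75779369 -43.21549533 101.57918069]
tape [ 517.16269166 -246.99359966   20.02654288] [ 606.06969506 -169.15811668   47.62619419]
```

View pics/w0z.png

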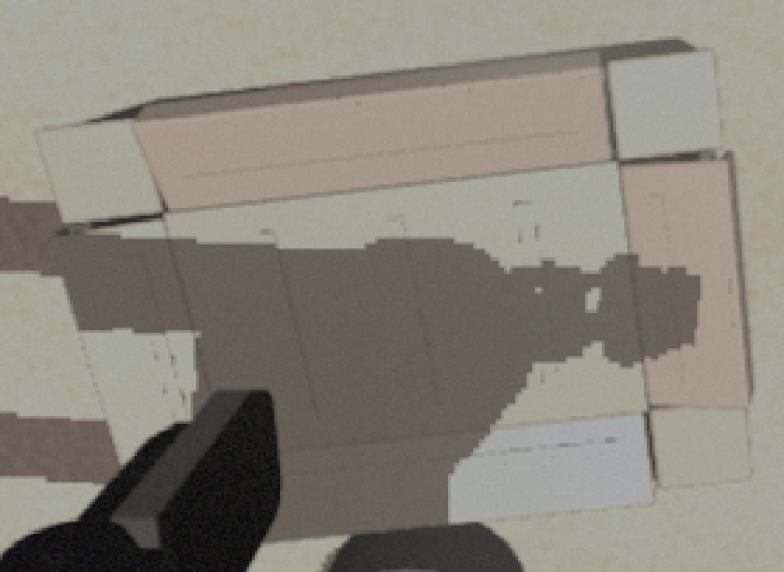

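```bash
python3 - <<'E'
from h import *
c=np.load('pics/w0.png.npz')
K=c['camera_matrix'];R=c['R'];t=c['t'];C=-R.T@t
def cast(u,v,z):
    d=R.T@np.linalg.inv(K)@[u,v,1.]; return C+d*(z-C[2])/d[2]
P=[cast(u,v,84)[:2] for u,v in((83.6,169.2),(325.4,140),(338.6,306))]
print(np.linalg.norm(P[1]-P[0]),np.linalg.norm(P[2]-P[1]),(P[0]+P[2])/2)
y1=np.arctan2(*(P[1]-P[0])[::-1]);y2=np.arctan2(*(P[1]-P[2])[::-1])-np.pi/2;print(y1,y2)
y=y1*.6+y2*.4; c0=(P[0]+P[2])/2; ex=np.array([np.cos(y),np.sin(y)]);ey=np.array([-ex[1],ex[0]])
for n,d in dict(far=94*ex,near=-94*ex,left=69*ey,right=-69*ey).items(): print(n,(c0+d).round(1))
E
```

```text
201.8601235541166 154.08651834470868 [576.84982461 -41.22207414]
0.1176788006209355 0.12213772115334143
far [670.2 -30. ]
near [483.5 -52.4]
left [568.6  27.3]
right [ 585.1 -109.7]
```

Call:
servo_tool --commands '[[[-1.4,0.7,0],[0,0,0],0],[[-1.4,0.7,0],[0,0,0],0],[[-1.4,0.7,-1],[0,0,0],0],[[-1.4,0.6,-2],[0,0,0],0],[[0,0,-2.5],[0,0,0],0],[[0,0,-2.5],[0,0,0],0],[[0,0,-2.5],[0,0,0],0],[[0,0,0],[0,0,0],0],[[0,0,0],[0,0,0],0],[[0,0,0],[0,0,0],0]]'

```text
time_s: 1.4
position: [564.3, 29.4, 124.2]
orientation: [0.0, 0.707, 0.708, 0.0]
contact_force: [-0.0, 0.1, -0.4]
opening: -0.1
```

Call:
servo_tool --commands '[[[0.4,-0.2,-1.5],[0,0,0],0],[[0,0,-1],[0,0,0],0],[[0,0,-0.5],[0,0,0],0],[[0,0,-0.3],[0,0,0],0],[[0,0,-0.3],[0,0,0],0],[[0,0,-0.3],[0,0,0],0],[[0,0,-0.2],[0,0,0],0],[[0,0,0],[0,0,0],0],[[0,0,0],[0,0,0],0],[[0,0,0],[0,0,0],0]]'

```text
time_s: 2.65
position: [570.4, 27.3, 84.0]
orientation: [0.002, 0.707, 0.708, 0.002]
contact_force: [-1.1, 1.3, 2.2]
opening: 0.0
```

Call:
servo_tool --commands '[[[0,0,-0.1],[0,0,0],0],[[0,0,-0.1],[0,0,0],0],[[0,0,0],[0,0,0],0],[[0,0,1],[0,0,0],0],[[0,0,1.5],[0,0,0],0],[[0,0,2],[0,0,0],0],[[0,0,0],[0,0,0],0],[[0,0,0],[0,0,0],0],[[0,0,0],[0,0,0],0],[[0,0,0],[0,0,0],0]]'

```text
time_s: 3.9
position: [569.9, 27.1, 130.7]
orientation: [0.001, 0.707, 0.708, 0.001]
contact_force: [0.7, -0.4, -0.0]
opening: -0.2
```

```bash
python3 - <<'E'
from h import *
c=snap('wrist','w1.png'); W=pts(c)
K=c['camera_matrix'];R=c['R'];t=c['t']
print(observe()['position'])
def at(x,y,z=88):
    p=K@(R@np.array([x,y,z])+t); u,v=(p[:2]/p[2]).round().astype(int)
    return (u,v),W[v,u].round(1) if 0<=u<560 and 0<=v<420 else None
y=.12;ex=np.array([np.cos(y),np.sin(y)]);ey=np.array([-ex[1],ex[0]]);c0=np.array([577,-41])
for a,b in((0,0),(0,69),(-50,69),(50,69),(94,0),(94,30)): print(a,b,at(*(c0+a*ex+b*ey)))
E
```

```text
[569.87603673  27.07232166 130.71500172]
0 0 ((np.int64(283), np.int64(343)), array([572.8,  35.7, 189.6]))
0 69 ((np.int64(270), np.int64(240)), array([568.9,  25.4,  83.2]))
-50 69 ((np.int64(183), np.int64(250)), array([517.9,  19.3,  83.3]))
50 69 ((np.int64(358), np.int64(230)), array([619.5,  31.8,  83.9]))
94 0 ((np.int64(435), np.int64(327)), array([668. , -27.3,  91.8]))
94 30 ((np.int64(436), np.int64(283)), array([664.3,   2.5,  92.6]))
```

View pics/w1.png

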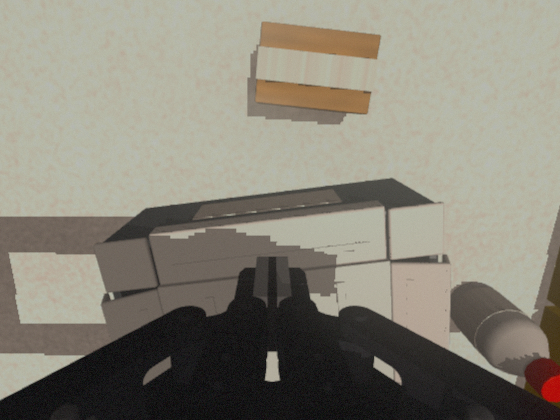

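The left strip now lies level at 83 to 84 mm and the corners haven't moved. Next is the far end at (670,-30).

Call:
servo_tool --commands '[[[1.5,-0.9,0],[0,0,0],0],[[2.5,-1.4,0],[0,0,0],0],[[2.5,-1.4,0],[0,0,0],0],[[2,-1.2,0],[0,0,0],0],[[1.2,-0.7,0],[0,0,0],0],[[0.2,-0.1,0],[0,0,0],0],[[0,0,-1],[0,0,0],0],[[0,0,-1],[0,0,0],0],[[0,0,0],[0,0,0],0],[[0,0,0],[0,0,0],0]]'

```text
time_s: 5.2
position: [667.5, -29.8, 104.2]
orientation: [-0.002, 0.706, 0.708, -0.002]
contact_force: [0.1, 0.0, -0.3]
opening: 0.2
```

Call:
servo_tool --commands '[[[0.25,0,-0.8],[0,0,0],0],[[0,0,-0.4],[0,0,0],0],[[0,0,-0.3],[0,0,0],0],[[0,0,-0.3],[0,0,0],0],[[0,0,-0.2],[0,0,0],0],[[0,0,0],[0,0,0],0],[[0,0,0],[0,0,0],0],[[0,0,0],[0,0,0],0],[[0,0,0],[0,0,0],0],[[0,0,0],[0,0,0],0]]'

```text
time_s: 6.45
position: [670.9, -29.7, 84.1]
orientation: [-0.002, 0.706, 0.708, -0.001]
contact_force: [-0.8, 0.8, -0.0]
opening: -0.1
```

Call:
servo_tool --commands '[[[0,0,-0.1],[0,0,0],0],[[0,0,-0.1],[0,0,0],0],[[0,0,0],[0,0,0],0],[[0,0,1],[0,0,0],0],[[0,0,1.5],[0,0,0],0],[[0,0,2],[0,0,0],0],[[0,0,0],[0,0,0],0],[[-1.5,-1.4,0],[0,0,0],0],[[-2.5,-2.3,0],[0,0,0],0],[[-2.5,-2.3,0],[0,0,0],0]]'

```text
time_s: 7.7
position: [606.9, -89.6, 134.4]
orientation: [0.001, 0.705, 0.709, 0.001]
contact_force: [0.6, -0.0, -0.7]
opening: -0.2
```

Call:
servo_tool --commands '[[[-0.6,-0.6,0],[0,0,0],0],[[0,0,0],[0,0,0],0],[[0,0,0],[0,0,0],0],[[0,0,0],[0,0,0],0],[[0,0,0],[0,0,0],0],[[0,0,0],[0,0,0],0],[[0,0,0],[0,0,0],0],[[0,0,0],[0,0,0],0],[[0,0,0],[0,0,0],0],[[0,0,0],[0,0,0],0]]'

```text
time_s: 8.95
position: [601.8, -94.6, 134.4]
orientation: [0.001, 0.705, 0.709, 0.001]
contact_force: [0.7, 0.1, -0.1]
opening: 0.4
```

```bash
cat >> h.py <<'E'
def check(cam,f):
    c=snap(cam,f); W=pts(c); K=c['camera_matrix'];R=c['R'];t=c['t']; print(observe()['position'])
    y=.12;ex=np.array([np.cos(y),np.sin(y)]);ey=np.array([-ex[1],ex[0]]);c0=np.array([577,-41])
    for n,L in dict(left=[(a,69) for a in(-50,-25,0,25,50)],right=[(a,-69) for a in(-50,-25,0,25,50)],far=[(94,b) for b in(-30,-15,0,15,30)],near=[(-94,b) for b in(-30,-15,0,15,30)],corners=[(88,65),(88,-65),(-88,65),(-88,-65)]).items():
        o=[]
        for a,b in L:
            q=c0+a*ex+b*ey; p=K@(R@np.array([q[0],q[1],86])+t); u,v=(p[:2]/p[2]).round().astype(int)
            o.append(W[v,u,2].round(1) if 0<=u<560 and 0<=v<420 else None)
        print(n,*o)
E
python3 -c "
from h import *
check('scene','s2.png');check('side','d2.png')"
```

```text
[601.77169828 -94.61163841 134.36671633]
left 83.5 82.7 83.9 84.1 84.5
right 92.6 88.6 95.7 93.9 91.5
far 83.0 79.3 81.1 84.6 86.6
near 91.3 90.1 92.9 89.8 89.1
corners 88.2 81.2 80.2 82.7
[601.7389605  -94.58722762 134.3272438 ]
left 86.1 86.9 84.2 202.2 209.4
right 96.0 98.4 93.3 98.0 94.6
far 86.4 85.3 80.8 91.0 87.6
near 93.0 92.6 89.4 94.3 98.3
corners 191.8 85.6 86.1 85.8
```

The far strip is shut: it reads about 83 mm, against 92 mm for the strips still up. Next is the right side.

Call:
servo_tool --commands '[[[-1.7,-1.5,-1],[0,0,0],0],[[0,0,-1.5],[0,0,0],0],[[0,0,-1],[0,0,0],0],[[0,0,-0.4],[0,0,0],0],[[0,0,0],[0,0,0],0],[[0,0,0],[0,0,0],0],[[0,0,0],[0,0,0],0],[[0,0,0],[0,0,0],0],[[0,0,0],[0,0,0],0],[[0,0,0],[0,0,0],0]]'

```text
time_s: 10.3
position: [586.9, -108.9, 95.2]
orientation: [0.002, 0.704, 0.71, 0.002]
contact_force: [0.2, 0.4, -0.5]
opening: -0.2
```

Call:
servo_tool --commands '[[[0,0,-0.3],[0,0,0],0],[[0,0,-0.3],[0,0,0],0],[[0,0,-0.3],[0,0,0],0],[[0,0,-0.2],[0,0,0],0],[[0,0,0],[0,0,0],0],[[0,0,0],[0,0,0],0],[[0,0,0],[0,0,0],0],[[0,0,0],[0,0,0],0],[[0,0,0],[0,0,0],0],[[0,0,0],[0,0,0],0]]'

```text
time_s: 11.55
position: [587.3, -109.5, 84.1]
orientation: [0.003, 0.704, 0.71, 0.002]
contact_force: [-1.1, -0.9, 0.8]
opening: -0.3
```

Call:
servo_tool --commands '[[[0,0,-0.1],[0,0,0],0],[[0,0,-0.1],[0,0,0],0],[[0,0,0],[0,0,0],0],[[0,0,1],[0,0,0],0],[[0,0,1.5],[0,0,0],0],[[0,0,1.5],[0,0,0],0],[[0,0,0],[0,0,0],0],[[-2,1.1,0],[0,0,0],0],[[-2.5,1.4,0],[0,0,0],0],[[-2.5,1.4,0],[0,0,0],0]]'

```text
time_s: 12.8
position: [517.4, -70.3, 127.8]
orientation: [0.004, 0.705, 0.709, 0.003]
contact_force: [-0.8, 0.1, 0.5]
opening: -0.0
```

Call:
servo_tool --commands '[[[-2.5,1.3,0],[0,0,0],0],[[-0.4,0.2,0],[0,0,0],0],[[0,0,0],[0,0,0],0],[[0,0,-0.5],[0,0,0],0],[[0,0,-0.5],[0,0,0],0],[[0,0,-0.5],[0,0,0],0],[[0,0,0],[0,0,0],0],[[0,0,0],[0,0,0],0],[[0,0,0],[0,0,0],0],[[0,0,0],[0,0,0],0]]'

```text
time_s: 14.05
position: [488.7, -55.7, 111.5]
orientation: [0.004, 0.705, 0.709, 0.003]
contact_force: [0.8, 0.2, 0.6]
opening: -0.1
```

Call:
servo_tool --commands '[[[-0.5,0.3,-0.5],[0,0,0],0],[[0,0,-0.8],[0,0,0],0],[[0,0,-0.4],[0,0,0],0],[[0,0,-0.3],[0,0,0],0],[[0,0,-0.3],[0,0,0],0],[[0,0,0],[0,0,0],0],[[0,0,-0.2],[0,0,0],0],[[0,0,0],[0,0,0],0],[[0,0,0],[0,0,0],0],[[0,0,0],[0,0,0],0]]'

```text
time_s: 15.3
position: [483.4, -52.4, 84.9]
orientation: [0.005, 0.705, 0.709, 0.004]
contact_force: [0.5, -0.2, 1.0]
opening: 0.3
```

Press a touch more, then lift clear and look.

Call:
servo_tool --commands '[[[0,0,-0.2],[0,0,0],0],[[0,0,-0.1],[0,0,0],0],[[0,0,0],[0,0,0],0],[[0,0,1],[0,0,0],0],[[0,0,2],[0,0,0],0],[[0,0,3],[0,0,0],0],[[0.5,0,3],[0,0,0],0],[[1,0,3],[0,0,0],0],[[1,0,2],[0,0,0],0],[[0,0,0],[0,0,0],0]]'

```text
time_s: 16.55
position: [509.0, -52.4, 231.2]
orientation: [0.006, 0.705, 0.709, 0.004]
contact_force: [-0.3, -0.1, -0.4]
opening: 0.1
```

```bash
python3 -c "
from h import *
check('scene','s3.png');check('side','d3.png');check('wrist','w3.png')"
```

```text
[508.05389243 -52.20207953 229.89976968]
left 79.0 80.3 89.1 86.1 81.9
right 90.6 87.3 85.4 75.4 90.1
far 80.2 88.3 89.4 86.3 85.8
near 84.6 83.2 84.0 83.0 88.1
corners 78.2 86.0 87.8 88.4
[507.18880319 -52.01589881 228.63662397]
left 84.3 87.0 80.6 82.5 79.3
right 82.7 85.2 89.0 79.4 82.1
far 86.1 87.9 88.4 82.9 84.1
near 86.2 88.2 84.9 85.3 89.7
corners 88.4 89.0 85.7 84.6
[506.65416015 -51.92133542 227.88776756]
left 83.6 84.1 83.8 84.2 83.1
right 83.7 84.0 84.0 83.8 84.0
far 84.3 nan 83.1 82.6 84.5
near 83.7 84.2 84.5 83.8 84.2
corners 83.0 82.9 83.8 242.4
```

View pics/w3.png

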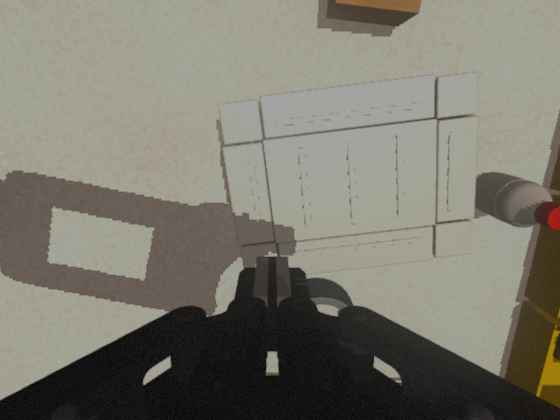

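All four strips read 83 to 84.5 mm in the wrist view and sit flush. The lid corners are at (219,104), (477,73) and (472,254). I'll check that the tub has stayed put, then hand in.

```bash
python3 - <<'E'
from h import *
c=np.load('pics/w3.png.npz')
K=c['camera_matrix'];R=c['R'];t=c['t'];C=-R.T@t
def cast(u,v,z):
    d=R.T@np.linalg.inv(K)@[u,v,1.]; return C+d*(z-C[2])/d[2]
P=[cast(u,v,84)[:2] for u,v in((219,104),(477,73),(472,254))]
print((P[0]+P[2])/2,np.arctan2(*(P[1]-P[0])[::-1]),np.linalg.norm(P[1]-P[0]))
print(observe()['position'],abs(observe()['qvel']).max()); close_job()
E
```

```text
[577.15396713 -40.95397859] 0.11889178097115306 201.04514301947327
[506.65416015 -51.92133542 227.88776756] 0.013843486892438722
the job is handed in; nothing more can be done
```

All four strips on the tub's lid are shut and level, and the job is handed in. I pressed them with the closed fingertips in the order left side, far end, right side, near end, and it took about 17 s.

- **Strips:** in the last wrist view every strip read 83–84.5 mm high; one of the five points on the far strip gave no reading. The scene and side cameras scattered by several mm (about 75–91 mm), too much to judge by, but showed no strip standing up.
- **Tub:** its centre measured (577.2, −41.0) with a turn of 0.119 rad, against (576.8, −41.2) and about 0.12 rad before, so it did not move.
- **Forces:** the force readings at the end of each move stayed below 3 N. I did not see the peaks in between.
- **Other goods:** I went over and beside them without touching them, as far as the views showed. I did not measure their positions again at the end. The arm finished lifted clear of everything.

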